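# Hold the glass check cell in the colour meter's light path

### The job

Lift the lid of the instrument case open until it rests on its stop and leave it open, then take the taller of the two glass cells out, gripping it only by its two frosted side faces and never touching its clear glass. Hold it upright in the light path of the colour meter, centred on the beam between lamp and receiver with its clear faces square across the beam, without knocking it against the meter, and finish while still holding it there. Leave the short cell in its pocket and everything else on the table where it is.

Things in the scene. Friction and masses are not known exactly. Their poses are not given: they have to be found in the camera images.
- case: grey instrument case, fixed to the table: 140 mm (its x) by 150 mm (its y), walls 5 mm thick, 90 mm high; origin under its centre, z up. Its front (-x, with the lid's pull tab) faces the robot; the hinge runs along y on the far (+x) wall. Inside is a dark insert, its top 35 mm above the table, with two pockets in a row along x; a glass cell stands upright in each, which in which varies
- pocket_front (a point): middle of the bottom of the pocket nearer the front: 20 mm above the table, at the case's x = -40 mm, y = 0. The pocket is 15 mm deep, 20 mm along x and 34 mm along y. A cell in it stands with its axes along the case's, frosted faces towards the case's +y and -y
- pocket_back (a point): the same for the pocket nearer the hinge, at the case's x = +15 mm, y = 0
- lid (a joint): the case's lid: 0 shut, grows as it opens; 1.9 rad is its stop, where it leans back and rests by its own weight. It weighs 0.2 kg, turns freely, falls shut when let go below about 1.5 rad and falls open to the stop when let go above about 1.6 rad. The lid panel is 140 by 150 mm, 8 mm thick
- lid_hinge (a point): a point on the hinge axis, 90 mm above the table, at the middle of the case's far top edge (70 mm towards the case's +x from its centre); the axis is the case's y; does not move as the lid opens
- lid_tab (a point): grip point in the lid's aluminium pull tab, which sticks out from the middle of the lid's front edge: 45 mm long, 22 mm wide (along the hinge), 10 mm thick. The point is 32 mm out from that edge, 172 mm from the hinge (5 mm above it when shut), mid-thickness; its axes turn with the lid. Pinched across its width, the tab turns between the pads as the lid swings
- cell: the taller glass cell, a solid glass block 60 mm tall, 16 mm along x and 30 mm along y, about 72 g, standing upright in a pocket of the case; origin under its centre, z up. Its two clear faces (30 mm wide) look along +x and -x; its two frosted, matt whitish faces (16 mm wide) look along +y and -y and are 30 mm apart: grip these
- cell_mid (a point): the middle of the taller cell, 30 mm above its underside, axes as the cell's
- short_cell: the short glass cell, like the other but 40 mm tall, standing in the other pocket; stays there
- meter: colour meter, fixed to the table: grey base 100 mm (x) by 310 mm (y), 22 mm high, with two white heads (lamp and receiver), each 75 by 75 mm in plan, their tops 150 mm above the table, centred at y = +115 and -115 mm. A black lens barrel of 36 mm diameter on each head points at the other; the open gap between the barrels is 110 mm. Origin under the base's centre, z up
- beam (a point): middle of the light path: midway between the two lens barrels, on the beam axis, 115 mm above the table; axes as the meter's, the beam runs along y
- rabbit1: dark chocolate rabbit standing on its foot, 70 mm across, 155 mm tall; origin under its centre; a bystander to leave alone
- rabbit2: dark chocolate rabbit standing on its foot, 70 mm across, 155 mm tall; origin under its centre; a bystander to leave alone
- rabbit3: dark chocolate rabbit standing on its foot, 70 mm across, 155 mm tall; origin under its centre; a bystander to leave alone
- jar: small amber glass jar, 36 mm across, 55 mm tall, standing between case and meter; origin under its centre; leave alone
- mould: white plastic praline mould with six cavities, 60 by 100 by 20 mm, lying near the robot on its left; origin under its centre; leave alone
- spatula: spatula with a wooden handle, 280 mm long, lying near the robot's right; leave alone
- bowl: steel bowl, 90 mm across, 45 mm high, at the left; origin under its centre; leave alone

How it is judged (in metres and radians):
On the way, in this order (a step that is already met when the one before it is completed fails the run):
1. the lid rests open on its stop (value of joint lid above 1.82 rad and velocity of joint lid between -0.1 and 0.1 rad/s), for 0.2 s.
2. the taller cell is lifted clear of the case, gripped by both frosted faces (z of cell in the frame of case above 0.095 m and contact force between each of cell_c1, cell_c2 and the fingers above 1 N), for 0.1 s.
At the end, for the whole second after the job is handed in: Lid open on its stop (over 1.82 rad); the taller cell held still in the fingers by both frosted faces, touching nothing else, its middle within 6 mm of the beam sideways, 12 mm in height, 25 mm of midway, upright and square to the beam within 0.17 rad; short cell still in its pocket (value of joint lid above 1.82 rad and contact force between each of cell_c1, cell_c2 and the fingers above 1 N and x of cell_mid in the frame of beam between -0.006 and 0.006 m and y of cell_mid in the frame of beam between -0.025 and 0.025 m and z of cell_mid in the frame of beam between -0.012 and 0.012 m and angle between the x axis of cell and the y axis of beam, either way round below 0.17 rad and angle between cell's own z axis and vertical below 0.17 rad and contact force between cell and meter below 0.2 N and contact force between cell and case below 0.2 N and linear speed of cell below 0.02 m/s and y of short_cell in the frame of case between -0.01 and 0.01 m and z of short_cell in the frame of case below 0.025 m and angle between short_cell's own z axis and vertical below 0.15 rad); the arm keeps its last pose, push and grip.
It fails at once if the clear glass of the taller cell is touched by the gripper (contact force between cell_c0 and the arm above 0.3 N).
It fails at once if the taller cell is knocked against the meter (contact force between cell and meter above 3 N).
It fails at once if the short cell is taken out of its pocket (distance of short_cell from where it was at the start of the episode above 0.015 m).
It fails at once if another thing on the table is moved by more than 20 mm (distance of any of rabbit1, rabbit2, rabbit3, jar, mould, spatula, bowl from where it was at the start of the episode above 0.02 m).
It also fails if it takes over 58 s, if anything falls off the work surface, if the arm or the gripper's body presses on something with over 40 N, if the wrist force passes 120 N, or if a joint passes its speed limit or range.

### The arm

A 6-joint arm with a two-finger parallel gripper is mounted at the origin on the work surface. World frame = base frame: x ahead of the robot, y to its left, z up, the work surface at z = 0. Lengths are in m, angles in degrees, forces in N, time in s.
With the tool pointing down it reaches from about 0.4 to 0.825 m from the base axis. Payload 7 kg.
Tool frame: the origin (TCP) lies at the very end of the fingers, on their centre line; the grasp point (between the pads) lies 19 mm behind it (ctrl.grip_point_offset is the distance from the TCP to the grasp point, in m); x points along the fingers, z is the direction in which the jaws open and shut, and the axes are right-handed (so a half turn about x gives the same grasp; the last joint's range is limited). The gripper opens to 88 mm and grips with 3 to 60 N. Pads are 19 mm wide; open, the fingers measure 130 mm over their backs; the gripper's body (78 mm by 193 mm) begins 47 mm behind the grasp point.
Start: joints at [-60.269, 20.546, 0.682, 0, -70.136, -16.507], TCP at [0.154, -0.657, 0.199] pointing down, gripper open.
Joint ranges: [-176.03, 176.03], [-82.01, 121.73], [-58.28, 71.71], [-173.87, 95.51], [-174.79, -0.11], [-173.66, 173.66]. Speed limits (degrees/s): [136.94, 136.94, 172.46, 180, 180, 180].

### API

Orientations are given as [roll, pitch, yaw] about the fixed x, y, z axes, in that order (R = Rz(yaw) Ry(pitch) Rx(roll)).
In Python, from plant import get_obs, snapshot, calibration, close_job, ctrl gives the robot as it stands.
- The arm moves only by the tool move_arm, never from a script. Its argument "commands" is a list that holds one entry, the list of rows, each a list of 4 numbers: the shift along the tool's x, y, z in cm, then the turn about the tool's x in rad. In form: [[[dx, dy, dz, spin], ...]]. A call has 1 to 8 rows; each row shifts and turns the commanded pose from where the row before left it, along the tool's axes as they then stand; what a row does not reach is not made up. A row lasts 1/10 s, in which the tool goes at most 50 mm and 8.59 degrees, less where a joint would pass 70% of its speed; a pose out of reach is approached as far as the arm can. A call with a gripper value outside its range is refused whole. "jaw" is the finger opening in cm, from 0 to 8.76, set as the call begins (left out, the last holds). The fingers move at their own pace and stop on an object; the grip force is fixed at half the most. Time passes only in rows, so rows that do not move let the fingers close. It gives the time, the measured TCP pose, the force and the opening at its end, in the units of the state.
- get_obs(): the state, without advancing time (a new reading comes with each control period).
- snapshot(name): name is "scene" or "top"; returns (picture, depth): 420x560x3 uint8, red, green, blue; 420x560 float32, m along the optical axis (not along the pixel's ray), 0 where there is no reading.
- calibration(name): a dict with "mtx" (3x3 intrinsics, pixels), "T" (4x4, takes a point from camera to world coordinates). Camera axes: x right, y up, looking along -z (the intrinsics and any distortion apply to the point x, -y, -z); pixel columns grow to the right and rows downward; lengths in m; the calibration is good to about 2 mm. A picture is of the moment at which its call begins. calibration takes no time and is no camera call.
- close_job(): hands the job in, once; it reports no verdict.
The state is a dict: "clock": time; "joint_pos": joint angles; "qvel": joint speeds; "tau": joint torques, N m; "tool_pos": TCP position; "orientation": TCP orientation; "force": force on the tool from outside, world axes, zero at the start; "moment": the same for the moment, N m; "opening": finger opening in m.
Only numpy, scipy, OpenCV 4.12 (cv2) and the standard library are available. Lean on these libraries where they do the work, as an engineer would, in place of code of your own. Each camera call takes 0.05 s, during which the arm holds its last target. There are 200 camera calls.

## Working session

There is one attempt and no reset: what is moved stays moved. The work goes in short steps, Python scripts to look and compute and a tool call to move; the robot and the scene stay as the last step left them, time stands still between calls to the robot, and variables do not carry over. Pictures are saved under pics/ and viewed, about 8 in all and at most 12, crops included, and the job is handed in when it is done.

Besides the shell and the picture viewer there is one more tool, called after "Emit:" as name(argument=value, ...), one argument or row to a line, values as JSON. move_arm: Moves the arm, as the interface text tells. Its arguments: {"type":"object","properties":{"commands":{"type":"array"},"jaw":{"type":"number"}},"required":["commands"]}

```bash
mkdir -p pics; ls; python3 - <<'E'
from plant import *
import cv2,numpy as np
for n in("scene","top"):
    p,d=snapshot(n); cv2.imwrite(f"pics/{n}0.png",cv2.cvtColor(p,cv2.COLOR_RGB2BGR)); np.save(f"{n}0.npy",d)
    c=calibration(n); print(n,{k:np.round(v,4) for k,v in c.items()})
print(get_obs()); print(ctrl.grip_point_offset)
E
```

```text
pics
scene {'mtx': array([[479.8912,   0.    , 279.9821],
       [  0.    , 479.8912, 212.3762],
       [  0.    ,   0.    ,   1.    ]]), 'T': array([[ 0.7825, -0.5017,  0.3688,  0.9577],
       [ 0.6225,  0.6453, -0.4429, -0.4821],
       [-0.0158,  0.5761,  0.8172,  1.0978],
       [ 0.    ,  0.    ,  0.    ,  1.    ]])}
top {'mtx': array([[479.0128,   0.    , 277.0782],
       [  0.    , 479.0128, 207.6361],
       [  0.    ,   0.    ,   1.    ]]), 'T': array([[-0.0284,  0.9849, -0.1711,  0.2572],
       [-0.9992, -0.0328, -0.023 ,  0.0433],
       [-0.0283,  0.1703,  0.985 ,  1.5388],
       [ 0.    ,  0.    ,  0.    ,  1.    ]])}
{'clock': 0.1, 'joint_pos': array([-6.02687867e+01,  2.05870288e+01,  6.39523996e-01, -1.60451058e-02,
       -7.01361121e+01, -1.65073588e+01]), 'qvel': array([-0.01888106, -0.13099655,  0.0316822 , -0.00050441, -0.05468274,
       -0.02036651]), 'tau': array([-1.75230922e-03, -5.84162772e+01,  2.93752116e+01,  7.01553941e+00,
        1.01886241e-02, -8.06606204e-05]), 'tool_pos': array([ 0.15426839, -0.65665048,  0.19802895]), 'orientation': array([  6.28259268,  89.91503306, 109.50098426]), 'force': array([ 0.58403072,  0.39607116, -0.4584954 ]), 'moment': array([ 0.03853075, -0.00364185, -0.00322598]), 'opening': 0.08753840785896487}
0.0188
```

View pics/scene0.png

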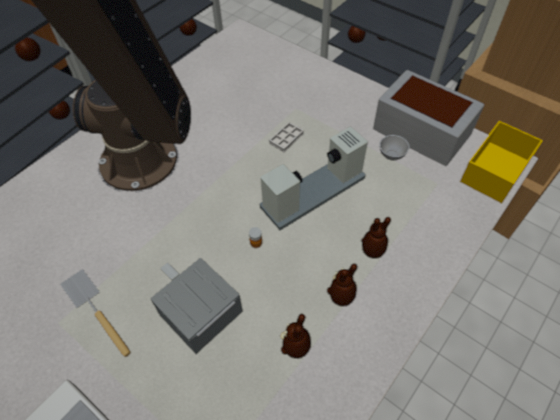

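View pics/top0.png

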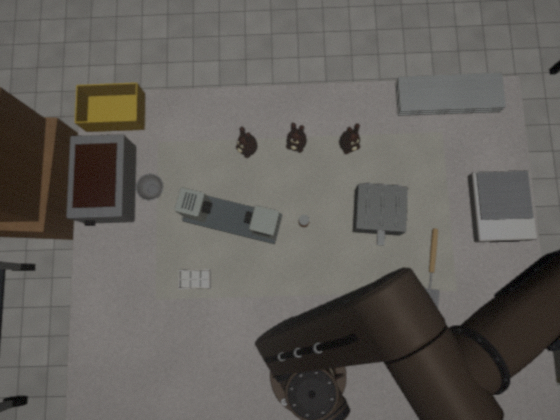

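The scene view shows the shut case at (197,303) with its tab at (170,270), meter heads at (281,192) and (347,155), and the jar at (256,238). In the top view the case is at (381,208), its tab at (381,237), and the heads at (190,203) and (265,220). Next I'll measure them with depth.

```bash
cat > h.py <<'E'
import numpy as np,cv2
from plant import *
def cloud(n,d):
    c=calibration(n);K=c["mtx"];T=c["T"]
    v,u=np.indices(d.shape)
    P=np.stack([(u-K[0,2])/K[0,0]*d,-(v-K[1,2])/K[1,1]*d,-d],-1)
    P=P@T[:3,:3].T+T[:3,3]; P[d==0]=np.nan
    return P
def proj(n,X):
    c=calibration(n);K=c["mtx"];T=c["T"]
    q=(np.atleast_2d(X)-T[:3,3])@T[:3,:3]
    return np.c_[K[0,2]-K[0,0]*q[:,0]/q[:,2],K[1,2]+K[1,1]*q[:,1]/q[:,2]]
def ray(n,uv,z):
    c=calibration(n);K=c["mtx"];T=c["T"]
    r=T[:3,:3]@np.array([(uv[0]-K[0,2])/K[0,0],-(uv[1]-K[1,2])/K[1,1],-1]);o=T[:3,3]
    return o+r*(z-o[2])/r[2]
E
python3 - <<'E'
from h import *
for n,ca,he,ba in(("scene",(197,300),[(281,185),(347,145)],(315,190)),("top",(381,208),[(190,203),(265,220)],(232,215))):
    d=np.load(n+"0.npy");P=cloud(n,d)
    print(n,"table",np.nanmedian(P[360:370,200:210,2]) )
    for nm,uv,zl,zh in[("case",ca,.08,.115),("h1",he[0],.143,.158),("h2",he[1],.143,.158),("base",ba,.015,.03),("jar",(256,238) if n=="scene" else (304,220),.03,.07)]:
        m=((P[...,2]>zl)&(P[...,2]<zh)).astype(np.uint8)
        k,l,st,ce=cv2.connectedComponentsWithStats(m,connectivity=4)
        y,x=np.indices(m.shape);dd=(x-uv[0])**2+(y-uv[1])**2;dd[m==0]=10**9
        i=l.flat[dd.argmin()];q=P[l==i]
        r=cv2.minAreaRect(q[:,:2].astype(np.float32)*1000)
        print(nm,len(q),"z",np.percentile(q[:,2],[5,50,95]).round(4),"mean",q[:,:2].mean(0).round(4),"rect",np.round(r[0],1),np.round(r[1],1),round(r[2],1))
E
```

```text
scene table -0.00010285631630002623
case 4122 z [0.0923 0.0977 0.1012] mean [ 0.4986 -0.2458] rect [ 476.4 -240.6] [150.9 191.7] 83.3
h1 681 z [0.1454 0.1489 0.1519] mean [0.4637 0.111 ] rect [461.6 112.4] [76.3 77.3] 73.8
h2 582 z [0.1452 0.1491 0.1524] mean [0.526  0.3315] rect [525.  333.8] [75.9 76.6] 73.6
base 1701 z [0.017  0.0211 0.026 ] mean [0.5062 0.2217] rect [493.1 222.8] [311.1 103. ] 74.2
jar 151 z [0.0355 0.0528 0.057 ] mean [ 0.4752 -0.0085] rect [472.8  -6.8] [33.4 33. ] 87.3
top table 0.0005648452462496678
case 2465 z [0.0935 0.0995 0.1049] mean [ 0.4944 -0.2403] rect [ 480.1 -239.7] [151.  190.2] 84.2
h1 611 z [0.146  0.1507 0.1555] mean [0.5262 0.3347] rect [526.7 335.2] [75.  75.8] 74.9
h2 636 z [0.1459 0.1505 0.1557] mean [0.4636 0.1143] rect [464.5 114.7] [75.7 75.4] 74.4
base 1447 z [0.0176 0.0227 0.0281] mean [0.4901 0.2338] rect [495.7 224.7] [308.9 100.6] 74.2
jar 94 z [0.0472 0.0559 0.0615] mean [ 0.4741 -0.0054] rect [474.   -5.1] [31.3 29.1] 87.7
```

```bash
python3 - <<'E'
from h import *
for n,ca in(("scene",(197,300)),("top",(381,208))):
    P=cloud(n,np.load(n+"0.npy"));z=P[...,2]
    m=((z>.085)&(z<.115)).astype(np.uint8)
    k,l,st,ce=cv2.connectedComponentsWithStats(m,connectivity=4)
    Q=P[l==l[ca[1],ca[0]]]
    # body only: drop tab (far from body in -x)
    a=np.radians(-6.2)
    for it in range(3):
        R=np.array([[np.cos(a),-np.sin(a)],[np.sin(a),np.cos(a)]])
        q=Q[:,:2]@R
        tab=q[:,0]<np.quantile(q[:,0],.995)-.146
        r=cv2.minAreaRect((Q[~tab,:2]*1000).astype(np.float32))
        A=np.array(cv2.boxPoints(r)); e=[A[1]-A[0],A[2]-A[1]]
        ang=[(np.degrees(np.arctan2(v[1],v[0]))+45)%90-45 for v in e]; a=np.radians(np.mean(ang))
    t=Q[tab]
    q=Q[:,:2]@R;
    print(n,"body",np.round(r[0],1),np.round(r[1],1),ang,"tab mean",t[:,:3].mean(0).round(4),"tab ztop",np.median(t[:,2]),"in case axes x",q[tab,0].min().round(4),q[tab,0].max().round(4),"y",np.percentile(q[tab,1],[2,50,98]).round(4),"body y",np.percentile(q[~tab,1],[.5,99.5]).round(4),"x",np.percentile(q[~tab,0],[.5,99.5]).round(4))
o=get_obs()["orientation"];print((o[2]-o[0]))
E
```

```text
scene body [ 498.5 -243.2] [150.8 147.2] [np.float32(-6.7376175), np.float32(-6.7376404)] tab mean [ 0.4042 -0.234   0.0992] tab ztop 0.09950693352507434 in case axes x 0.4056 0.4498 y [-0.1947 -0.1845 -0.1742] body y [-0.2575 -0.1086] x [0.4521 0.5958]
top body [ 501.1 -241.8] [150.9 147.9] [np.float32(-6.0960693), np.float32(-6.0961)] tab mean [ 0.4052 -0.2309  0.1009] tab ztop 0.10123618773120335 in case axes x 0.4077 0.4482 y [-0.1972 -0.1871 -0.1767] body y [-0.2614 -0.1125] x [0.4517 0.5956]
103.21839157949344
```

Emit:
move_arm(
  commands=[
    [[0,0,0,0.114],[0,0,0,0.114],[0,0,0,0.114],[0,-1.6,3.75,0],[0,-1.6,3.75,0],[0,-1.6,3.75,0],[0,-1.6,3.75,0],[0,-1.6,3.75,0]],
  ],
  jaw=4.5,
)

```text
clock: 0.9
tool_pos: [0.255, -0.478, 0.1985]
orientation: [41.4, 90.0, 125.0]
force: [1.5, -0.3, -0.8]
opening: 0.0452
```

```bash
cat >> h.py <<'E'
def goto(x,y,z,psi=None):
    """TCP target -> shift in tool axes (cm), at current psi; spin to psi in rad"""
    o=get_obs();ps=o["orientation"][2]-o["orientation"][0];p=np.radians(ps)
    d=np.array([x,y,z])-o["tool_pos"]
    s=None if psi is None else -np.radians((psi-ps+180)%360-180)
    print("t",round(o["clock"],2),"tcp",o["tool_pos"].round(4),"pitch",o["orientation"][1].round(2),"psi",round(ps%360,2),"F",o["force"].round(1),"open",round(o["opening"],4),"| shift cm",(100*np.array([-d[2],-np.sin(p)*d[0]+np.cos(p)*d[1],np.cos(p)*d[0]+np.sin(p)*d[1]])).round(2),"spin",s)
E
python3 -c "
from h import *
goto(.397,-.231,.13,83.6)"
```

```text
t 0.9 tcp [ 0.255  -0.478   0.1985] pitch 89.97 psi 83.61 F [ 1.5 -0.3 -0.8] open 0.0452 | shift cm [  6.85 -11.36  26.13] spin 0.00018528456587316516
```

Emit:
move_arm(
  commands=[
    [[0,-1.6,3.75,0],[0,-1.6,3.75,0],[0,-1.6,3.75,0],[0,-1.6,3.75,0],[0,-1.6,3.75,0],[0,-1.6,3.75,0],[0,0,0,0],[0,0,0,0]],
  ],
  jaw=4.5,
)

```text
clock: 1.7
tool_pos: [0.3754, -0.2658, 0.1988]
orientation: [55.9, 90.0, 139.7]
force: [-0.4, 0.3, 0.0]
opening: 0.0452
```

```bash
python3 -c "
from h import *
goto(.397,-.231,.076,83.6)"
```

```text
t 1.7 tcp [ 0.3754 -0.2658  0.1988] pitch 89.99 psi 83.78 F [-0.4  0.3  0. ] open 0.0452 | shift cm [12.28 -1.77  3.69] spin 0.003194843257966129
```

Emit:
move_arm(
  commands=[
    [[0,-0.9,1.85,0.003],[0,-0.9,1.85,0],[3.0,0,0,0],[3.0,0,0,0],[3.0,0,0,0],[2.0,0,0,0],[1.3,0,0,0],[0,0,0,0]],
  ],
  jaw=4.5,
)

```text
clock: 2.5
tool_pos: [0.395, -0.2327, 0.074]
orientation: [87.0, 89.8, 170.4]
force: [0.1, 0.8, -0.2]
opening: 0.0451
```

```bash
python3 -c "
from h import *
goto(.397,-.231,.076,83.6)
for n in('scene','top'):
    p,d=snapshot(n); c=proj(n,[.397,-.231,.095])[0].astype(int)
    p=p[c[1]-50:c[1]+50,c[0]-50:c[0]+50]
    cv2.imwrite('pics/a_'+n+'.png',cv2.resize(p[...,::-1],None,fx=4,fy=4)); 
a=cv2.imread('pics/a_scene.png');b=cv2.imread('pics/a_top.png');cv2.imwrite('pics/a.png',np.hstack([a,b]))"
```

```text
t 2.5 tcp [ 0.395  -0.2327  0.074 ] pitch 89.75 psi 83.34 F [ 0.1  0.8 -0.2] open 0.0451 | shift cm [-0.2  -0.18  0.19] spin -0.004622682224296935
```

View pics/a.png

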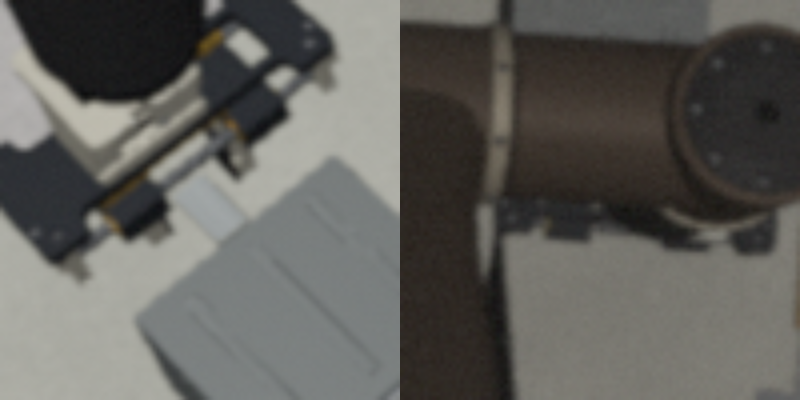

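The fingers straddle the tab (left crop, about (215,200)). I'll centre and close on it.

Emit:
move_arm(
  commands=[
    [[-0.2,-0.18,0.19,-0.004],[0,0,0,0],[0,0,0,0],[0,0,0,0],[0,0,0,0],[0,0,0,0]],
  ],
  jaw=0.5,
)

```text
clock: 3.2
tool_pos: [0.3991, -0.2302, 0.0779]
orientation: [-116.8, 90.0, -33.1]
force: [-0.8, -0.4, 0.5]
opening: 0.0063
```

```bash
python3 -c "
from h import *
goto(.397,-.231,.076,83.6)
t=np.linspace(0,1.8,33);x=-17.2*np.cos(t)+.5*np.sin(t);z=17.2*np.sin(t)+.5*np.cos(t)
r=np.c_[-np.diff(z),-np.diff(x)].round(2)
for i in range(0,32,8): print([[a,b,0,0] for a,b in r[i:i+8].tolist()])"
```

```text
t 3.2 tcp [ 0.3991 -0.2302  0.0779] pitch 90.0 psi 83.7 F [-0.8 -0.4  0.5] open 0.0063 | shift cm [ 0.19  0.2  -0.1 ] spin 0.0017125618416571082
[[-0.97, -0.06, 0, 0], [-0.96, -0.11, 0, 0], [-0.95, -0.16, 0, 0], [-0.94, -0.22, 0, 0], [-0.93, -0.27, 0, 0], [-0.91, -0.32, 0, 0], [-0.89, -0.37, 0, 0], [-0.87, -0.42, 0, 0]]
[[-0.85, -0.47, 0, 0], [-0.82, -0.52, 0, 0], [-0.79, -0.56, 0, 0], [-0.75, -0.61, 0, 0], [-0.72, -0.65, 0, 0], [-0.68, -0.69, 0, 0], [-0.64, -0.72, 0, 0], [-0.6, -0.76, 0, 0]]
[[-0.56, -0.79, 0, 0], [-0.51, -0.82, 0, 0], [-0.46, -0.85, 0, 0], [-0.42, -0.87, 0, 0], [-0.37, -0.9, 0, 0], [-0.32, -0.91, 0, 0], [-0.26, -0.93, 0, 0], [-0.21, -0.94, 0, 0]]
[[-0.16, -0.95, 0, 0], [-0.1, -0.96, 0, 0], [-0.05, -0.97, 0, 0], [0.0, -0.97, 0, 0], [0.06, -0.97, 0, 0], [0.11, -0.96, 0, 0], [0.17, -0.95, 0, 0], [0.22, -0.94, 0, 0]]
```

The fingers closed to 6 mm, so the 22 mm tab isn't between the pads. I'll look again.

```bash
python3 -c "
from h import *
n='scene';p,d=snapshot(n);np.save('s1.npy',d)
c=proj(n,[.397,-.231,.095])[0].astype(int);print(c)
X=np.array([[.3991,-.2302,.0779],[.3991,-.2302,.0967],[.397,-.231,.1]]);uv=(proj(n,X)-c+50)*6;print(uv.round())
q=cv2.resize(p[c[1]-50:c[1]+50,c[0]-50:c[0]+50,::-1],None,fx=6,fy=6,interpolation=cv2.INTER_CUBIC)
q=cv2.convertScaleAbs(q,alpha=1.6)
for k,(u,v) in enumerate(uv): cv2.circle(q,(int(u),int(v)),4,[(0,0,255),(0,255,0),(255,0,0)][k],1)
cv2.imwrite('pics/b.png',q)
"
```

```text
[167 269]
[[317. 323.]
 [307. 300.]
 [300. 295.]]
```

View pics/b.png

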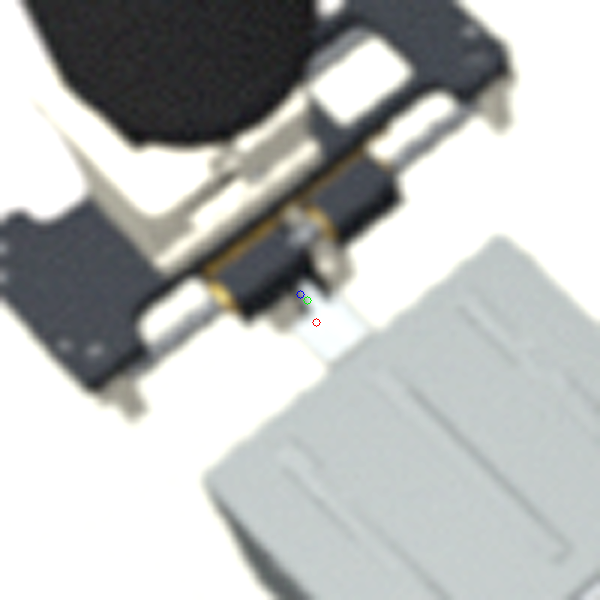

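```bash
python3 -c "
from h import *
print(get_obs()['opening'])
P=cloud('scene',np.load('s1.npy'));a=np.radians(-6.3);u=np.array([np.cos(a),np.sin(a)]);v=np.array([-u[1],u[0]])
for (r,c) in [(v_,u_) for v_ in range(258,278,2) for u_ in range(158,182,2)]:
    X=P[r,c]
    print((c-117)*6,(r-219)*6,'|',round((X[:2]@u-.4197)*1000),round((X[:2]@v+.1855)*1000),round(X[2]*1000),end='   ')
    if c==180: print()
"
```

```text
0.006196289756630805
246 234 | 23 -17 197   258 234 | 23 -13 192   270 234 | 28 -11 195   282 234 | 29 -7 191   294 234 | 30 -4 188   306 234 | 32 0 185   318 234 | 13 11 149   330 234 | 39 6 187   342 234 | 41 10 184   354 234 | 41 14 179   366 234 | -61 57 1   378 234 | -59 61 -2   
246 246 | 25 -20 194   258 246 | 30 -17 196   270 246 | 31 -13 193   282 246 | 34 -11 193   294 246 | 35 -7 190   306 246 | 10 6 143   318 246 | 10 10 136   330 246 | 13 14 136   342 246 | 40 8 177   354 246 | -61 50 0   366 246 | -58 53 -1   378 246 | -51 56 3   
246 258 | 31 -23 197   258 258 | 33 -20 194   270 258 | 35 -17 193   282 258 | 39 -14 195   294 258 | 40 -10 191   306 258 | 13 3 140   318 258 | 13 7 135   330 258 | 14 11 131   342 258 | 14 16 125   354 258 | -57 46 -1   366 258 | -50 49 4   378 258 | -49 53 0   
246 270 | 33 -26 193   258 270 | 38 -23 196   270 270 | 42 -20 197   282 270 | 41 -16 192   294 270 | 39 -12 183   Traceback (most recent call last):
  File "<string>", line 7, in <module>
    print((c-117)*6,(r-219)*6,'|',round((X[:2]@u-.4197)*1000),round((X[:2]@v+.1855)*1000),round(X[2]*1000),end='   ')
                                  ~~~~~^^^^^^^^^^^^^^^^^^^^^^
ValueError: cannot convert float NaN to integer
```

```bash
python3 -c "
from h import *
P=cloud('scene',np.load('s1.npy'));a=np.radians(-6.3);u=np.array([np.cos(a),np.sin(a)]);v=np.array([-u[1],u[0]])
for r in range(261,282):
  print(r,end=': ')
  for c in range(160,182,2):
    X=P[r,c]*1000
    print('%4.0f,%3.0f,%3.0f'%(X[:2]@u-419.7,X[:2]@v+185.5,X[2]),end=' |')
  print()
"
```

```text
261:   31,-18,195 |  35,-16,196 |  38,-13,196 |  40, -9,195 |  11,  5,140 |  12,  9,137 |  12, 13,132 |  12, 17,126 | -58, 47,  1 | -57, 52, -3 | -52, 56, -3 |
262:   33,-20,194 |  35,-17,193 |  39,-14,195 |  40,-10,191 |  13,  3,140 |  13,  7,135 |  14, 11,131 |  14, 16,125 | -57, 46, -1 | -50, 49,  4 | -49, 53, -0 |
263:   35,-21,195 |  37,-18,193 |  40,-15,193 |  41,-11,189 |  11,  3,133 |   9,  8,125 |  12, 11,125 |  11, 16,117 | -52, 43,  3 | -48, 47,  2 | -46, 51, -0 |
264:   38,-23,196 |  42,-20,197 |  41,-16,192 |  39,-12,183 | nan,nan,nan |  11,  6,125 |  14, 10,124 |  13, 14,117 | -50, 42,  3 | -48, 46, -1 | -43, 49,  2 |
265:   37,-24,191 |  40,-21,191 |  40,-17,186 |  40,-13,180 |  41, -9,177 |  10,  6,119 |  12,  9,117 |   9, 15,107 | -50, 41, -2 | -45, 44,  0 | -42, 48, -1 |
266:   40,-26,194 |  39,-21,186 |  39,-17,181 |  40,-14,178 |   3,  3,109 |  10,  5,115 |  12,  9,113 | -50, 35,  0 | -45, 38,  3 | -43, 42, -0 | -41, 46, -3 |
267:   39,-26,189 |  39,-22,184 |  40,-18,179 |  12, -5,126 |  -1,  3,100 |  12,  3,115 |  12,  8,110 | -50, 34, -3 | -44, 37,  0 | -41, 41,
[... 1559 characters left out ...]
98 |  29, -3, 97 |  32,  1, 96 |  37,  3, 99 |  39,  7, 97 |
278:  -49,-12, -0 | -46, -8, -2 | -42, -5, -2 | -37, -1, -0 | -35,  3, -3 |  26,-12,100 |  27, -8, 96 |  31, -5, 96 |  34, -1, 95 |  38,  2, 97 |  41,  5, 97 |
279:  -49,-13, -5 | -45, -9, -4 | -37, -7,  3 | -36, -3, -1 | -32,  1, -1 |  24,-12, 92 |  32,-10,100 |  34, -6, 98 |  35, -3, 94 |  41, -0, 99 |  43,  4, 97 |
280:  -46,-15, -4 | -42,-11, -4 | -38, -8, -3 | -32, -5,  1 | -31, -0, -4 | -25,  2,  1 |  32,-11, 98 |  36, -8, 97 |  37, -4, 94 |  43, -2, 99 |  46,  2, 99 |
281:  -43,-17, -2 | -36,-14,  3 | -35,-10, -2 | -33, -6, -5 | -28, -3, -2 | -23,  1, -1 |  32,-12, 94 |  40,-10,102 |  38, -5, 93 |  44, -3, 96 |  48,  0, 97 |
```

Depth shows both fingers ending around z≈0.10, on top of the tab, while the reported TCP is z=0.078. I'll raise and open, then measure the real fingertip height.

Emit:
move_arm(
  commands=[
    [[-2.5,0,0,0],[-2.5,0,0,0],[0,2.5,0,0],[0,2.5,0,0],[0,0,0,0],[0,0,0,0]],
  ],
  jaw=4.5,
)

```text
clock: 3.85
tool_pos: [0.3495, -0.2248, 0.1282]
orientation: [-96.1, 89.9, -12.4]
force: [0.5, 0.2, -0.1]
opening: 0.0433
```

```bash
python3 -c "
from h import *
goto(.397,-.231,.076,83.6)
n='scene';p,d=snapshot(n);P=cloud(n,d);np.save('s2.npy',d)
o=get_obs();ps=np.radians(o['orientation'][2]-o['orientation'][0]);J=np.array([np.cos(ps),np.sin(ps)]);U=np.array([np.sin(ps),-np.cos(ps)])
q=P[...,:2]-o['tool_pos'][:2];a=q@U*1000;b=q@J*1000;z=P[...,2]*1000
for s in (1,-1):
  m=(abs(a)<25)&(s*b>10)&(s*b<60)&(z>60)&(z<230)
  for h in range(90,200,8):
    k=m&(z>=h)&(z<h+8)
    if k.sum()>1: print(s,h,k.sum(),'along',np.percentile(a[k],[0,50,100]).round(),'jaw',np.percentile(b[k],[0,50,100]).round())
c=proj(n,o['tool_pos'])[0].astype(int);print(c,proj(n,o['tool_pos']))
q=cv2.resize(p[c[1]-60:c[1]+40,c[0]-50:c[0]+50,::-1],None,fx=6,fy=6,interpolation=cv2.INTER_CUBIC);q=cv2.convertScaleAbs(q,alpha=1.4)
for s in(-.0225,0,.0225):
  X=np.r_[o['tool_pos'][:2]+J*s,o['tool_pos'][2]];w=(proj(n,X)[0]-c+[50,60])*6;cv2.circle(q,(int(w[0]),int(w[1])),4,(0,0,255),1)
cv2.imwrite('pics/c.png',q)
"
```

```text
t 3.85 tcp [ 0.3495 -0.2248  0.1282] pitch 89.94 psi 83.69 F [ 0.5  0.2 -0.1] open 0.0433 | shift cm [ 5.22 -4.79 -0.09] spin 0.0015339915497386775
1 154 10 along [-13.   7.  10.] jaw [20. 21. 35.]
1 162 22 along [-10.  10.  12.] jaw [20. 26. 35.]
1 170 22 along [-10.   8.  11.] jaw [20. 26. 36.]
1 178 17 along [-5.  8. 12.] jaw [20. 24. 36.]
1 186 14 along [-9. 10. 11.] jaw [20. 27. 33.]
1 194 15 along [-11.   9.  11.] jaw [20. 24. 30.]
-1 154 6 along [ 8.  9. 10.] jaw [-38. -32. -25.]
-1 162 18 along [-3.  9. 12.] jaw [-39. -33. -25.]
-1 170 15 along [ 5.  9. 11.] jaw [-39. -30. -23.]
-1 178 12 along [ 5. 10. 11.] jaw [-39. -34. -25.]
-1 186 2 along [12. 12. 13.] jaw [-41. -36. -32.]
[152 249] [[152.56254455 249.64312017]]
```

View pics/c.png

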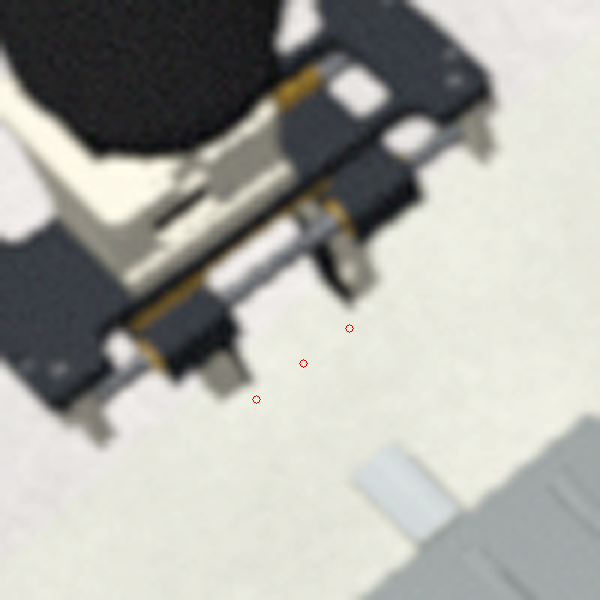

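The red dots (reported TCP at ±22 mm) lie well below the actual fingertips (about (238,389) and (364,292) in the crop), so the reported TCP seems about 25 mm too low along the tool. I'll quantify that from those fingertip edges.

```bash
python3 -c "
from h import *
o=get_obs();t=o['tool_pos'];ps=np.radians(o['orientation'][2]-o['orientation'][0]);J=np.array([np.cos(ps),np.sin(ps)]);U=np.array([np.sin(ps),-np.cos(ps)])
for uv in [(225,398),(238,389),(250,380),(350,303),(364,292),(378,280)]:
  w=(uv[0]/6+102,uv[1]/6+189)
  for z in(.145,.15,.155,.16):
    q=ray('scene',w,z)[:2]-t[:2];print(uv,z,'along',round(1000*q@U,1),'jaw',round(1000*q@J,1),end=' ; ')
  print()
P=cloud('scene',np.load('s2.npy'));q=P[...,:2]-t[:2];a=q@U;b=q@J;z=P[...,2]
for s in(1,-1):
  m=(abs(a)<.02)&(s*b>.018)&(s*b<.045)&(z>.1)&(z<.2);print(s,np.sort(z[m])[:12].round(4))
"
```

```text
(225, 398) 0.145 along 1.7 jaw -33.5 ; (225, 398) 0.15 along 5.0 jaw -34.3 ; (225, 398) 0.155 along 8.3 jaw -35.1 ; (225, 398) 0.16 along 11.7 jaw -35.9 ; 
(238, 389) 0.145 along 2.0 jaw -27.6 ; (238, 389) 0.15 along 5.3 jaw -28.5 ; (238, 389) 0.155 along 8.6 jaw -29.3 ; (238, 389) 0.16 along 12.0 jaw -30.2 ; 
(250, 380) 0.145 along 2.1 jaw -22.0 ; (250, 380) 0.15 along 5.4 jaw -22.9 ; (250, 380) 0.155 along 8.7 jaw -23.8 ; (250, 380) 0.16 along 12.0 jaw -24.6 ; 
(350, 303) 0.145 along 1.6 jaw 26.2 ; (350, 303) 0.15 along 4.9 jaw 25.0 ; (350, 303) 0.155 along 8.2 jaw 23.9 ; (350, 303) 0.16 along 11.5 jaw 22.8 ; 
(364, 292) 0.145 along 1.4 jaw 33.1 ; (364, 292) 0.15 along 4.8 jaw 31.9 ; (364, 292) 0.155 along 8.1 jaw 30.8 ; (364, 292) 0.16 along 11.4 jaw 29.6 ; 
(378, 280) 0.145 along 0.9 jaw 40.4 ; (378, 280) 0.15 along 4.2 jaw 39.1 ; (378, 280) 0.155 along 7.5 jaw 37.9 ; (378, 280) 0.16 along 10.9 jaw 36.7 ; 
1 [0.1542 0.1546 0.1548 0.157  0.157  0.1572 0.1591 0.1591 0.1594 0.1601
 0.1623 0.1623]
-1 [0.1567 0.1586 0.1591 0.1606 0.1607 0.1612 0.1627 0.1633 0.1634 0.1635
 0.1638 0.1639]
```

Emit:
move_arm(
  commands=[
    [[0,-2.4,0,0],[0,-2.4,-0.05,0],[2.5,0,0,0],[2.5,0,0,0],[2.0,0,0,0],[0.8,0,0,0],[0,0,0,0],[0,0,0,0]],
  ],
  jaw=4.5,
)

```text
clock: 4.7
tool_pos: [0.3978, -0.2307, 0.0504]
orientation: [-133.4, 90.0, -49.7]
force: [0.2, -0.6, 0.6]
opening: 0.0449
```

Emit:
move_arm(
  commands=[
    [[0,0,0,0],[0,0,0,0],[0,0,0,0],[0,0,0,0],[0,0,0,0]],
  ],
  jaw=1.5,
)

```text
clock: 5.2
tool_pos: [0.3974, -0.2305, 0.0503]
orientation: [-93.2, 90.0, -9.5]
force: [-1.3, 1.8, 4.1]
opening: 0.0221
```

The opening stops at 22.1 mm, so the tab is gripped, which confirms the 27 mm offset. Now I'll swing the lid.

Emit:
move_arm(
  commands=[
    [[-0.97,-0.06,0,0],[-0.96,-0.11,0,0],[-0.95,-0.16,0,0],[-0.94,-0.22,0,0],[-0.93,-0.27,0,0],[-0.91,-0.32,0,0],[-0.89,-0.37,0,0],[-0.87,-0.42,0,0]],
  ],
)

```text
clock: 6.0
tool_pos: [0.4164, -0.2325, 0.1247]
orientation: [53.7, 90.0, 137.4]
force: [3.1, 0.3, -4.8]
opening: 0.0215
```

Emit:
move_arm(
  commands=[
    [[-0.85,-0.47,0,0],[-0.82,-0.52,0,0],[-0.79,-0.56,0,0],[-0.75,-0.61,0,0],[-0.72,-0.65,0,0],[-0.68,-0.69,0,0],[-0.64,-0.72,0,0],[-0.6,-0.76,0,0]],
  ],
)

```text
clock: 6.8
tool_pos: [0.466, -0.2379, 0.1828]
orientation: [58.3, 89.9, 142.0]
force: [0.0, 5.7, -3.2]
opening: 0.0216
```

Forces are small and the jaw is still on the tab, so I'll continue.

Emit:
move_arm(
  commands=[
    [[-0.56,-0.79,0,0],[-0.51,-0.82,0,0],[-0.46,-0.85,0,0],[-0.42,-0.87,0,0],[-0.37,-0.9,0,0],[-0.32,-0.91,0,0],[-0.26,-0.93,0,0],[-0.21,-0.94,0,0]],
  ],
)

```text
clock: 7.6
tool_pos: [0.5356, -0.2452, 0.2136]
orientation: [55.8, 89.9, 139.5]
force: [-1.1, 6.2, -2.1]
opening: 0.0222
```

Emit:
move_arm(
  commands=[
    [[-0.16,-0.95,0,0],[-0.1,-0.96,0,0],[-0.05,-0.97,0,0],[0.0,-0.97,0,0],[0.06,-0.97,0,0],[0.11,-0.96,0,0],[0.17,-0.95,0,0],[0.22,-0.94,0,0]],
  ],
)

```text
clock: 8.4
tool_pos: [0.6126, -0.2534, 0.2116]
orientation: [-5.8, 89.9, 77.9]
force: [-1.9, 8.4, 0.8]
opening: 0.0216
```

Emit:
move_arm(
  commands=[
    [[0,0,0,0],[0,0,0,0]],
  ],
)

```text
clock: 8.6
tool_pos: [0.613, -0.2534, 0.2115]
orientation: [-50.0, 89.9, 33.7]
force: [0.2, 8.3, -0.7]
opening: 0.0219
```

Emit:
move_arm(
  commands=[
    [[0,0,0,0],[0,0,0,0],[0,0,0,0],[0,0,0,0],[-2.0,0,0,0],[-3.0,0,0,0],[-3.0,0,0,0],[0,0,0,0]],
  ],
  jaw=5.5,
)

```text
clock: 9.4
tool_pos: [0.6135, -0.2556, 0.2966]
orientation: [-105.3, 89.5, -21.6]
force: [-0.3, -0.0, 0.7]
opening: 0.0551
```

Emit:
move_arm(
  commands=[
    [[0,3.0,0,0],[0,4.0,0,0],[0,4.0,0,0],[0,4.0,0,0],[0,4.0,0,0],[0,4.0,0,0],[0,3.0,0,0],[0,0,0,0]],
  ],
)

```text
clock: 10.2
tool_pos: [0.3503, -0.2256, 0.2922]
orientation: [-88.4, 89.8, -4.8]
force: [0.3, 0.2, 0.7]
opening: 0.0551
```

```bash
python3 - <<'E'
from h import *
goto(.4985,-.2424,.2)
C=[.4985,-.2424,.05];ims=[]
for n in("scene","top"):
    p,d=snapshot(n);np.save(n+"3.npy",d);cv2.imwrite(f"pics/{n}3.png",p[...,::-1])
    c=proj(n,C)[0].astype(int);print(n,c)
    ims.append(cv2.convertScaleAbs(cv2.resize(p[c[1]-50:c[1]+50,c[0]-50:c[0]+50,::-1],(400,400),interpolation=cv2.INTER_CUBIC),alpha=1.4))
cv2.imwrite("pics/d.png",np.hstack(ims))
E
```

```text
t 10.2 tcp [ 0.3503 -0.2256  0.2922] pitch 89.83 psi 83.65 F [0.3 0.2 0.7] open 0.0551 | shift cm [  9.22 -14.92  -0.03] spin None
scene [197 305]
top [379 209]
```

View pics/d.png

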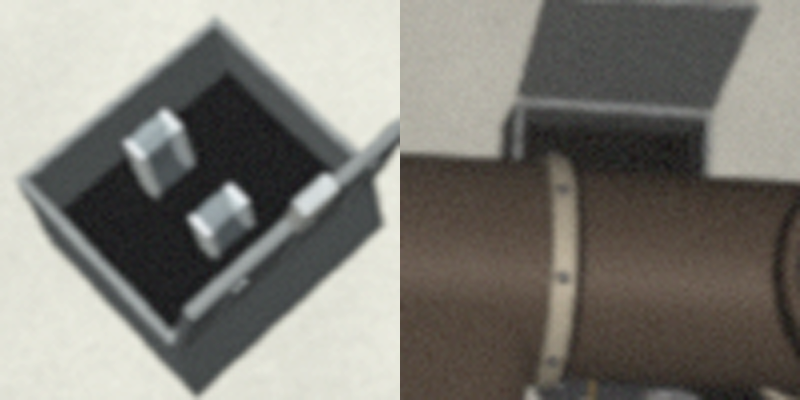

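The lid rests open. In the left crop the tall cell stands in the front pocket (top face about (154,136)) and the short one in the back pocket (about (220,205)). Next I'll measure the tall cell's position.

```bash
python3 - <<'E'
from h import *
n="scene";P=cloud(n,np.load("scene3.npy"));img=cv2.imread("pics/scene3.png").astype(int)
a=np.radians(-6.4);u=np.array([np.cos(a),np.sin(a)]);v=np.array([-u[1],u[0]]);C=np.array([.4985,-.2424])
X=(P[...,:2]-C)@np.c_[u,v]*1000;z=P[...,2]*1000
rim=(abs(z-90)<4)&(abs(X[...,0])<80)&(abs(X[...,1])<85)
print("rim",X[rim].min(0),X[rim].max(0),np.percentile(X[rim],[2,98],axis=0))
for r in range(280,306,1):
    print(r,' '.join('%3.0f,%3.0f,%3.0f;%3d'%(*X[r,c],z[r,c],img[r,c].mean()) if np.isfinite(z[r,c]) else 'nan' for c in range(176,198,2)))
for uv in [(125,148),(165,110),(183,122),(143,165)]:
    for zz in(.08,): print(uv,((ray(n,(uv[0]/4+147,uv[1]/4+255),zz)[:2]-C)@np.c_[u,v]*1000).round(1))
for uv in [(187,215),(232,183),(250,195),(207,229)]:
    print("short",uv,((ray(n,(uv[0]/4+147,uv[1]/4+255),.06)[:2]-C)@np.c_[u,v]*1000).round(1))
E
```

```text
rim [-74.0136176  -75.88894314] [77.42026348 75.40824973] [[-72.19109566 -75.27950363]
 [ 74.6437625   74.63410731]]
280 -68, -3, 90;105 -68,  2, 84; 67 -67,  6, 78; 51 -69, 11, 68; 53 -67, 15, 66; 54 -68, 20, 58; 56 -69, 25, 49; 53 -69, 30, 42; 52 -69, 35, 36; 54 -67, 39, 32; 43 -62, 42, 35; 26
281 -66, -4, 90; 78 -69,  1, 78; 53 -67,  5, 75; 53 -66,  9, 70; 54 -68, 15, 60; 52 -67, 19, 56; 56 -68, 24, 47; 65 -67, 29, 42; 50 -66, 33, 38; 47 -65, 38, 31; 32 -61, 41, 33; 23
282 -67, -5, 83; 62 -66, -0, 78; 51 -68,  5, 68; 51 -68,  9, 63; 52 -67, 14, 57; 51 -66, 18, 54; 74 -67, 23, 44;107 -65, 27, 42; 55 -63, 31, 38; 39 -62, 35, 34; 24 -60, 39, 31; 23
283 -67, -6, 79; 52 -68, -1, 72; 54 -68,  3, 66; 53 -65,  7, 63; 53 -70, 14, 48; 53 -50, 11, 80;103 -45, 14, 83;152 -67, 27, 34; 79 -63, 30, 34; 22 -58, 33, 37; 20 -58, 38, 31; 24
284 -67, -7, 77; 55 -68, -2, 68; 52 -66,  2, 65; 54 -69,  8, 53; 54 -68, 12, 48; 73 -46,  8, 84;117 -45, 13, 79;163 -66, 25, 31;121 -60, 28, 36; 35 -57, 32, 35; 20 -55, 36, 33; 26
285 -68, -7, 69; 53 -68, -3, 64; 54 -66,  1, 61; 52 -71,  7, 46; 67 -49,  4, 81;102
[... 3190 characters left out ...]
21, 35; 26 -40,-16, 25; 69 -33,-13, 31; 74 -28,-11, 36; 28 -24, -7, 36; 23 -21, -4, 36; 20 -18, -0, 34; 20 -15,  3, 33; 22
304 -48,-32, 33; 25 -43,-29, 36; 25 -42,-25, 30; 23 -34,-23, 39; 22 -33,-19, 34; 37 -29,-16, 35; 52 -26,-12, 35; 23 -24, -8, 32; 21 -19, -6, 36; 22 -16, -2, 35; 23 -13,  1, 34; 23
305 -45,-34, 35; 24 -40,-31, 38; 22 -37,-28, 37; 21 -34,-24, 36; 22 -31,-20, 34; 25 -29,-17, 32; 30 -23,-14, 38; 20 -20,-10, 35; 25 -16, -8, 38; 20 -14, -4, 35; 22 -10, -0, 35; 26
(125, 148) [-44.5 -16.5]
(165, 110) [-47.   15.4]
(183, 122) [-33.3  17.9]
(143, 165) [-28.4 -15.9]
short (187, 215) [  4.9 -14.4]
short (232, 183) [ 8. 17.]
short (250, 195) [21.4 19.5]
short (207, 229) [ 19.9 -11.8]
```

Emit:
move_arm(
  commands=[
    [[0,0,-4.0,0],[0,0,-4.0,0],[0,0,-4.0,0],[0,0,-4.0,0],[0,0,-4.0,0],[0,0,-3.0,0],[0,0,0,0]],
  ],
)

```text
clock: 11.0
tool_pos: [0.3279, -0.4576, 0.2889]
orientation: [72.7, 89.8, 156.3]
force: [-0.5, -0.3, 0.0]
opening: 0.0551
```

```bash
python3 - <<'E'
from h import *
n="top";p,d=snapshot(n);np.save("top4.npy",d)
cv2.imwrite("pics/top4.png",cv2.convertScaleAbs(cv2.resize(p[165:265,330:430,::-1],(600,600),interpolation=cv2.INTER_CUBIC),alpha=1.6))
E
```

```text
(no output)
```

View pics/top4.png

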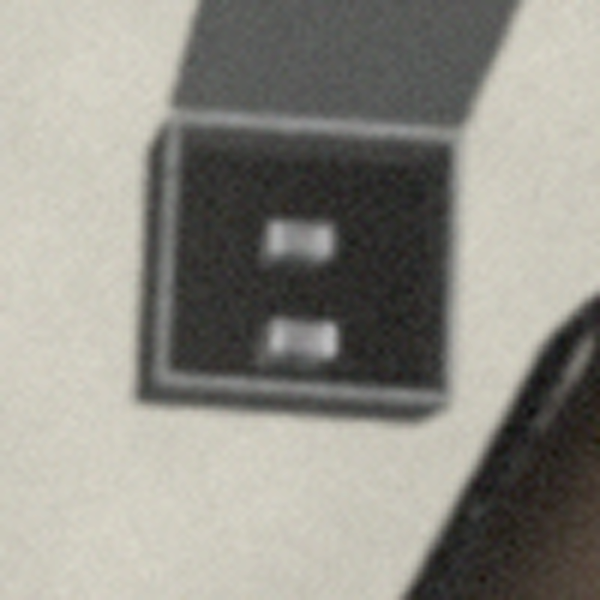

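The top crop shows both cells: the short one at (300,242) and the tall one at (306,342). The lid is back.

```bash
python3 - <<'E'
from h import *
a=np.radians(-6.4);u=np.array([np.cos(a),np.sin(a)]);v=np.array([-u[1],u[0]]);C=np.array([.4985,-.2424])
n="top";f=lambda uv,z:((ray(n,(uv[0]/6+330-.4,uv[1]/6+165-.4),z)[:2]-C)@np.c_[u,v]*1000).round(1)
for nm,uv,z in[("tall",(306,342),.08),("short",(302,242),.06),("rimFL",(165,380),.09),("rimFR",(440,392),.09),("rimBL",(175,118),.09),("rimBR",(455,130),.09)]: print(nm,f(uv,z))
P=cloud(n,np.load("top4.npy"));X=(P[...,:2]-C)@np.c_[u,v]*1000;z=P[...,2]*1000
for nm,x0,x1,lo,hi in(("tall",-60,-20,70,90),("short",-5,35,50,70)):
    m=(X[...,0]>x0)&(X[...,0]<x1)&(abs(X[...,1])<30)&(z>lo)&(z<hi);print(nm,m.sum(),np.median(z[m]),X[m].min(0),X[m].max(0),X[m].mean(0))
    q=(P[m][:,:2]*1000).astype(np.float32);print(cv2.minAreaRect(q))
P_=C+u*-.040;print(P_);goto(P_[0],P_[1],.13,83.6)
E
```

```text
tall [-42.   -0.2]
short [13.4  0.8]
rimFL [-68.6  71.3]
rimFR [-63.7 -66.6]
rimBL [67.2 73.7]
rimBR [ 71.9 -68.9]
tall 56 81.5966484954449 [-47.904732   -14.82686267] [-31.14033235  16.25555876] [-39.93963189   1.81274542]
((459.67730712890625, -237.07989501953125), (31.036989212036133, 16.443090438842773), 86.36824798583984)
short 58 59.56368915982257 [  6.41196122 -14.92027354] [23.61150932 15.93626601] [15.10453573  1.6508859 ]
((513.38134765625, -243.6573486328125), (30.83751106262207, 17.105937957763672), 84.43876647949219)
[ 0.45874928 -0.23794124]
t 11.05 tcp [ 0.3279 -0.4561  0.2892] pitch 89.82 psi 83.53 F [ 0.4 -0.1 -0.1] open 0.0552 | shift cm [ 15.92 -10.54  23.15] spin -0.0012572069700489542
```

Emit:
move_arm(
  commands=[
    [[0,-1.75,3.85,0],[0,-1.75,3.85,0],[0,-1.75,3.85,0],[0,-1.75,3.85,0],[0,-1.75,3.85,0],[0,-1.75,3.85,0],[0,0,0,0],[0,0,0,0]],
  ],
  jaw=5.2,
)

```text
clock: 11.85
tool_pos: [0.4585, -0.2346, 0.291]
orientation: [92.8, 90.0, 176.7]
force: [0.1, -0.2, -0.1]
opening: 0.052
```

```bash
python3 -c "
from h import *
goto(.4584,-.237,.13,83.6)"
```

```text
t 11.85 tcp [ 0.4585 -0.2346  0.291 ] pitch 89.99 psi 83.88 F [ 0.1 -0.2 -0.1] open 0.052 | shift cm [16.1  -0.02 -0.24] spin 0.0049162680720382206
```

Emit:
move_arm(
  commands=[
    [[3,0,-0.2,0],[3,0,0,0],[3,0,0,0],[3,0,0,0],[3,0,0,0],[2,0,0,0],[0,0,0,0],[0,0,0,0]],
  ],
)

```text
clock: 12.65
tool_pos: [0.4575, -0.2389, 0.1217]
orientation: [147.8, 90.0, -128.6]
force: [0.2, -0.1, 0.3]
opening: 0.052
```

```bash
python3 -c "
from h import *
for i in range(3): goto(.4584,-.237,.017,83.6); snapshot('top')
n='scene';p,d=snapshot(n);P=cloud(n,d)
o=get_obs();ps=np.radians(83.6);J=np.array([np.cos(ps),np.sin(ps)]);U=np.array([np.sin(ps),-np.cos(ps)])
q=P[...,:2]-o['tool_pos'][:2];a=q@U*1000;b=q@J*1000;z=P[...,2]*1000
for s in(1,-1):
  m=(abs(a)<25)&(s*b>20)&(s*b<50)&(z>105)&(z<200);print(s,np.sort(z[m])[:10].round(),'along max',np.percentile(a[m],90),'jaw',np.percentile(b[m],[1,99]))
"
```

```text
t 12.65 tcp [ 0.4575 -0.2389  0.1217] pitch 89.97 psi 83.66 F [ 0.2 -0.1  0.3] open 0.052 | shift cm [10.47 -0.07  0.2 ] spin 0.0010122551549903022
t 12.7 tcp [ 0.4581 -0.2389  0.1223] pitch 89.92 psi 83.67 F [-0.   1.1  0.4] open 0.052 | shift cm [ 1.053e+01 -1.000e-02  1.900e-01] spin 0.0011816456928734243
t 12.75 tcp [ 0.4584 -0.2388  0.1226] pitch 89.88 psi 83.68 F [-0.1  0.5  0.7] open 0.0523 | shift cm [10.56  0.02  0.18] spin 0.0013313223522932874
1 [147. 151. 153. 156. 156. 156. 156. 157. 157. 157.] along max 10.833241785195835 jaw [23.94520141 39.50857089]
-1 [151. 155. 155. 155. 155. 156. 156. 157. 157. 159.] along max 11.272709847047603 jaw [-43.30359103 -27.97441381]
```

Emit:
move_arm(
  commands=[
    [[2,0,0.25,0],[2,0,0,0],[2,0,0,0],[2,0,0,0],[1.5,0,0,0],[1.0,0,0,0],[0,0,0,0],[0,0,0,0]],
  ],
)

```text
clock: 13.65
tool_pos: [0.4584, -0.2359, 0.0168]
orientation: [-103.5, 90.0, -19.8]
force: [0.0, -0.2, -0.0]
opening: 0.0522
```

```bash
python3 -c "
from h import *
goto(.4584,-.236,.017,83.6)
p,d=snapshot('scene');c=(189,300)
cv2.imwrite('pics/e.png',cv2.convertScaleAbs(cv2.resize(p[c[1]-50:c[1]+50,c[0]-50:c[0]+50,::-1],(600,600),interpolation=cv2.INTER_CUBIC),alpha=1.5))
"
```

```text
t 13.65 tcp [ 0.4584 -0.2359  0.0168] pitch 89.95 psi 83.7 F [ 0.  -0.2 -0. ] open 0.0522 | shift cm [-0.02 -0.01 -0.01] spin 0.0017013954587913696
```

View pics/e.png

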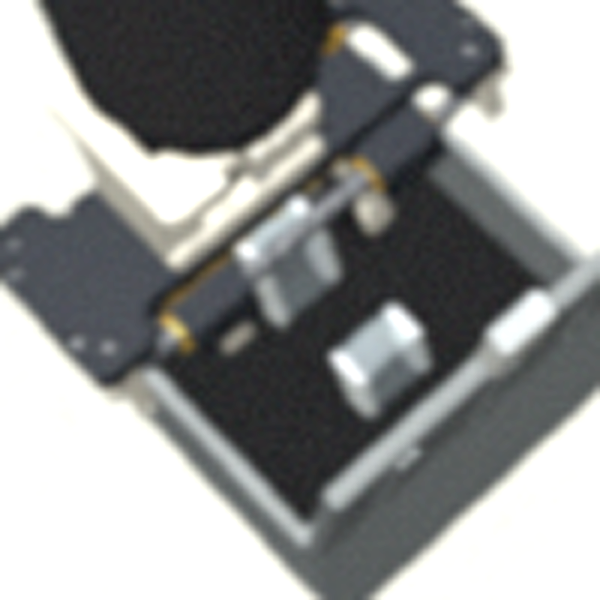

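The fingers straddle the tall cell (tips at (375,215) and (238,338), cell at (295,265)). Closing.

Emit:
move_arm(
  commands=[
    [[0,0,0,0],[0,0,0,0],[0,0,0,0],[0,0,0,0],[0,0,0,0],[0,0,0,0]],
  ],
  jaw=2.0,
)

```text
clock: 14.3
tool_pos: [0.458, -0.2358, 0.0165]
orientation: [-102.5, 90.0, -18.8]
force: [-0.7, 1.5, 5.0]
opening: 0.0296
```

Emit:
move_arm(
  commands=[
    [[-0.5,0,0,0],[-1,0,0,0],[-1,0,0,0],[-1,0,0,0],[-1,0,0,0],[-1,0,0,0],[-1,0,0,0],[0,0,0,0]],
  ],
)

```text
clock: 15.1
tool_pos: [0.4589, -0.236, 0.0829]
orientation: [-94.9, 89.8, -11.2]
force: [0.1, 0.5, -1.4]
opening: 0.03
```

Emit:
move_arm(
  commands=[
    [[-2,0,0,0],[-2,0,0,0],[-2,0,0,0],[-2,0,0,0],[-2,0,0,0],[-1,0,0,0],[0,0,0,0],[0,0,0,0]],
  ],
)

```text
clock: 15.9
tool_pos: [0.4573, -0.2355, 0.1902]
orientation: [63.2, 89.9, 146.8]
force: [-0.1, 0.6, -1.5]
opening: 0.03
```

Emit:
move_arm(
  commands=[
    [[0,0.3,2.0,0],[0,0.3,3.5,0],[0,0.3,3.5,0],[0,0.3,3.5,0],[0,0.3,3.5,0],[0,0.3,3.5,0],[0,0,2,0],[0,0,0,0]],
  ],
)

```text
clock: 16.7
tool_pos: [0.4631, -0.0181, 0.1899]
orientation: [102.5, 89.9, -173.6]
force: [0.1, 0.1, -0.8]
opening: 0.0295
```

Emit:
move_arm(
  commands=[
    [[0,0,0,-0.08],[0,0,0,-0.12],[0,0,0,-0.12],[0,0,0,-0.12],[0,0,0,-0.12],[0,0,0,-0.12],[0,0,0,-0.12],[0,0,0,-0.12]],
  ],
)

```text
clock: 17.5
tool_pos: [0.4628, -0.0207, 0.1899]
orientation: [58.4, 89.9, -164.9]
force: [-0.0, 0.0, -1.4]
opening: 0.0293
```

Emit:
move_arm(
  commands=[
    [[0,0,0,-0.12],[0,0,0,-0.12],[0,0,0,-0.12],[0,0,0,-0.08],[0,0,0,-0.04],[0,0,0,0],[0,0,0,0]],
  ],
)

```text
clock: 18.2
tool_pos: [0.4631, -0.0205, 0.1904]
orientation: [31.9, 89.9, -164.3]
force: [-0.4, -0.8, 0.2]
opening: 0.0298
```

```bash
python3 -c "
from h import *
goto(.494,.224,.188,164.2)"
```

```text
t 18.2 tcp [ 0.4631 -0.0205  0.1904] pitch 89.92 psi 163.8 F [-0.4 -0.8  0.2] open 0.0298 | shift cm [  0.24 -24.34   3.85] spin -0.00699401734391951
```

Emit:
move_arm(
  commands=[
    [[0,-2.5,0.5,-0.007],[0,-4,0.6,0],[0,-4,0.6,0],[0,-4,0.6,0],[0,-4,0.6,0],[0,-3.5,0.6,0],[0,-2.3,0.35,0],[0,0,0,0]],
  ],
)

```text
clock: 19.0
tool_pos: [0.4927, 0.2265, 0.1904]
orientation: [62.6, 90.0, -133.0]
force: [0.8, -0.5, -1.4]
opening: 0.0297
```

Emit:
move_arm(
  commands=[
    [[0,0,0,0],[0,0,0,0]],
  ],
)

```text
clock: 19.2
tool_pos: [0.4922, 0.2234, 0.1909]
orientation: [54.4, 90.0, -141.4]
force: [0.6, -0.0, -0.5]
opening: 0.0297
```

```bash
python3 -c "
from h import *
goto(.494,.224,.0815,164.2)
p,d=snapshot('scene');np.save('s5.npy',d);c=(315,165)
cv2.imwrite('pics/f.png',cv2.convertScaleAbs(cv2.resize(p[c[1]-75:c[1]+75,c[0]-75:c[0]+75,::-1],(600,600),interpolation=cv2.INTER_CUBIC),alpha=1.4))
P=cloud('scene',d);t=get_obs()['tool_pos'];B=np.array([.494,.224]);r=np.radians(-15.8);u=np.array([np.cos(r),np.sin(r)]);v=np.array([-u[1],u[0]])
X=(P[...,:2]-B)@np.c_[u,v]*1000;z=P[...,2]*1000
m=(abs(X[...,0])<60)&(abs(X[...,1])<30)&(z>170)&(z<285)
for h in range(170,285,8):
  k=m&(z>=h)&(z<h+8)
  if k.sum()>2: print(h,k.sum(),'x',np.percentile(X[k][:,0],[2,50,98]).round(),'y',np.percentile(X[k][:,1],[2,50,98]).round())
"
```

```text
t 19.2 tcp [0.4922 0.2234 0.1909] pitch 89.96 psi 164.25 F [ 0.6 -0.  -0.5] open 0.0297 | shift cm [10.94 -0.11 -0.16] spin 0.0008516487927136704
186 4 x [-10.  11.  12.] y [-10.  -6.   2.]
194 23 x [-13.   7.  14.] y [-12. -11.   1.]
202 19 x [-14.   2.  13.] y [-13. -11.  -8.]
210 18 x [-15.  -3.  12.] y [-13. -11. -10.]
218 37 x [-28.   2.  29.] y [-14. -11.   2.]
226 45 x [-32.   9.  30.] y [-15. -12.   2.]
234 51 x [-31.   0.  30.] y [-15. -12.   0.]
242 24 x [-32.  23.  31.] y [-15. -13.  -1.]
250 23 x [-34. -19.  32.] y [-16. -13.  -7.]
258 14 x [-30. -20.  31.] y [-16. -13.   1.]
266 11 x [-23. -20. -18.] y [-9. -2.  1.]
274 7 x [-22. -22. -19.] y [-14.  -8.  -4.]
```

View pics/f.png

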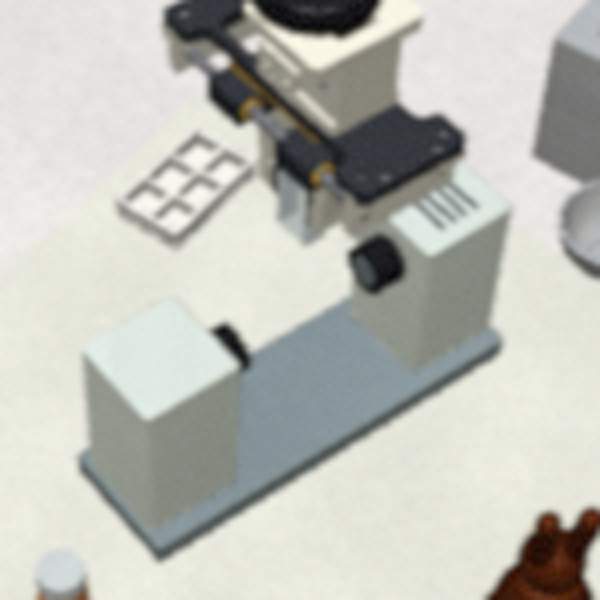

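The cell hangs upright between the barrels, with its bottom at z≈0.19 and centred within 1 mm across the beam. Lowering it.

Emit:
move_arm(
  commands=[
    [[1,-0.1,-0.05,0],[2,-0.1,0,0],[2,0,0,0],[2,0,0,0],[1.6,0,0,0],[1.2,0,0,0],[0.8,0,0,0],[0.3,0,0,0]],
  ],
)

```text
clock: 20.05
tool_pos: [0.4932, 0.2256, 0.0814]
orientation: [58.2, 89.9, -137.5]
force: [-1.4, 0.4, -0.8]
opening: 0.0301
```

Emit:
move_arm(
  commands=[
    [[0,0,0,0],[0,0,0,0],[0,0,0,0]],
  ],
)

```text
clock: 20.35
tool_pos: [0.4938, 0.2264, 0.0829]
orientation: [-123.2, 89.9, 41.1]
force: [-0.5, -0.3, -0.1]
opening: 0.0296
```

```bash
python3 -c "
from h import *
goto(.494,.224,.0815,164.2)
p,d=snapshot('scene');c=(270,220)
cv2.imwrite('pics/g.png',cv2.convertScaleAbs(cv2.resize(p[70:350,140:400,::-1],(557,600),interpolation=cv2.INTER_CUBIC),alpha=1.4))
P=cloud('scene',d);B=np.array([.4932,.2230]);r=np.radians(-15.8);u=np.array([np.cos(r),np.sin(r)]);v=np.array([-u[1],u[0]])
X=(P[...,:2]-B)@np.c_[u,v]*1000;z=P[...,2]*1000
m=(abs(X[...,0])<22)&(abs(X[...,1])<30)&(z>60)&(z<140)
for h in range(60,140,6):
  k=m&(z>=h)&(z<h+6)
  if k.sum()>2: print(h,k.sum(),'x',np.percentile(X[k][:,0],[2,50,98]).round(),'y',np.percentile(X[k][:,1],[2,50,98]).round())
k=m&(z>80)&(z<108)&(X[...,1]<-3);print('face slope',np.polyfit(X[k][:,0],X[k][:,1],1))
P=cloud('top',snapshot('top')[1]);q=P[(P[...,2]>.15)&(P[...,0]>.56)&(P[...,0]<.75)&(abs(P[...,1]+.26)<.09)];print('lid',len(q),q[:,2].max() if len(q) else 0, q[:,0].max() if len(q) else 0)
C=np.array([.4985,-.2424]);a=np.radians(-6.4);u=np.array([np.cos(a),np.sin(a)]);v=np.array([-u[1],u[0]]);X=(P[...,:2]-C)@np.c_[u,v]*1000;z=P[...,2]*1000
m=(abs(X[...,0]-15)<20)&(abs(X[...,1])<30)&(z>50)&(z<70);print('short',m.sum(),X[m].mean(0),np.median(z[m]))
m=(abs(X[...,1])<60)&(z>105)&(X[...,0]>60)&(X[...,0]<160);f=np.polyfit(z[m],X[m][:,0],1);print('lid angle',np.pi/2+np.arctan(f[0]),m.sum())
"
```

```text
t 20.35 tcp [0.4938 0.2264 0.0829] pitch 89.93 psi 164.31 F [-0.5 -0.3 -0.1] open 0.0296 | shift cm [ 0.14  0.23 -0.08] spin 0.0018583042761813676
84 11 x [-15.   2.  15.] y [-7. -6.  4.]
90 15 x [-18.   2.  15.] y [-8. -7.  1.]
96 12 x [-11.   8.  14.] y [-7. -7. -3.]
102 11 x [-13.  -1.  10.] y [-9. -6. -6.]
108 13 x [-19.  -3.  16.] y [-9. -7. -5.]
114 16 x [-22.  -5.  19.] y [-10.  -6.  -5.]
120 13 x [-20.   3.  20.] y [-9. -7. -6.]
126 7 x [-22. -14.  21.] y [-12.  -9.  -7.]
face slope [ 0.01248615 -6.3529827 ]
lid 1014 0.2701492050720131 0.7460161407375023
short 61 [15.0963673   1.42867489] 60.432780574953824
lid angle 1.9097906851708903 1153
```

View pics/g.png

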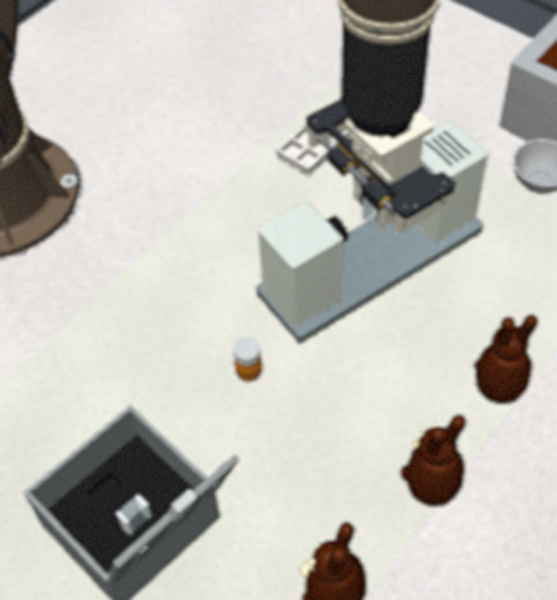

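All checks agree: bottom at about 0.085 m, centred, square within about 1°, lid at about 1.9 rad, short cell in place. Handing in.

```bash
python3 -c "
from plant import *
print(get_obs()['qvel'].round(2)); print(close_job())"
```

```text
[ 0.06  0.11 -0.09  0.04  0.03 -0.08]
the job is handed in; nothing more can be done
None
```

I opened the lid onto its stop and took the taller cell (it was in the front pocket) out by its frosted faces. I handed the job in at about 20.5 s with the cell still held upright in the meter's light path. No verdict was reported.

**What went wrong on the way:**
- **First tab grip missed:** the reported TCP turned out to be about 27 mm lower than the real fingertips, and the fingers closed above the tab. I measured the offset by camera and corrected for it; nothing was disturbed.
- **Leftover disagreement:** reported and camera positions still differed by 1–2 mm sideways at the end. I went by the camera.

**Last checks before hand-in:**

| Check | Measured | Limit |
|---|---|---|
| Lid angle | about 1.91 rad | above 1.82 rad |
| Jaw opening on the cell | 29.6 mm (cell is 30 mm) | – |
| Cell underside above the table | about 85 mm, so its middle is about 115 mm up | 115 ± 12 mm |
| Off the beam sideways | within about 1 mm | 6 mm |
| Off midway between the barrels | within about 2 mm | 25 mm |
| Off square to the beam | about 1° | 0.17 rad (about 10°) |
| Outside force on the tool | below 1 N | – |

The short cell was still in its pocket, 60 mm tall at the top as expected. The bystanders in the last picture (rabbits, jar, mould and bowl) looked unmoved. The spatula was outside that picture, so I did not recheck it.

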